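# Roll the panel holder's knurled wheel to bring the jaw to its gauge mark

### The job

With a fingertip on the knurled wheel of the panel holder, roll the wheel until the jaw has closed so far that its dark pointer is in line with the brass gauge mark on the rule, its centre line within the mark's width. Press on the wheel gently, move the jaw with the wheel only (do not push it), do not lift or shift the painted panel or anything standing around, and take the hand away at the end.

Things in the scene. Friction and masses are not known exactly. Their poses are not given: they have to be found in the camera images.
- holder: Panel holder fixed to the table: plywood board 400 mm (x) by 260 mm (y), 18 mm thick; origin at the centre of its underside, z up. From its -x end: wooden fence, painted panel, sliding jaw, then the knurled wheel between two low metal cheeks (tops 56 mm above the table, outer faces 27 mm either side of the wheel's middle). A graduated rule runs along its -y edge.
- wheel: Knurled steel adjuster wheel, 66 mm diameter, 26 mm wide, 30 cross ribs 1.5 mm proud. Origin at its centre, 125 mm along +x and 50 mm above the holder's origin; level axle along the holder's y. Rolling the top of the rim towards jaw and fence (holder's -x) closes the jaw 8 mm per rad (33 mm of rim travel); rolling back opens it. Rim drag about 1 N; it stays where left. Its frame turns with it.
- wheel_top (a point): The summit of the wheel's rim, 83 mm above the table when not pressed; it does not turn with the wheel, axes parallel to the holder's. The carriage that bears wheel and jaw is sprung and this point sinks with it: it begins to sink under about 2.5 N, is 5 mm down at about 8 N and 7 mm down (its stop) at about 11 N, and springs back.
- jaw: The sliding jaw: wooden bar 18 mm thick, 170 mm long across the board, 22 mm high; origin at the middle of its underside, which floats 8 mm above the board. It moves along the holder's -x as it closes. It is to be moved by the wheel only, not pushed directly.
- pointer (a point): Top of the free end of the dark steel pointer, a blade 5 mm wide that sticks out of the jaw's -y end over the rule, on the pointer's centre line; it moves with the jaw. Axes parallel to those of the holder.
- mark: Gauge mark: brass saddle fixed on the rule, 6 mm wide along the holder's x, 22 mm along y, 13 mm high, its top level with the pointer's, just outboard of the pointer's end; origin at the centre of its underside, axes parallel to the holder's. At the start it lies 10 to 36 mm from the pointer towards the fence. The jaw's travel ends at a stop at least 6 mm beyond it.
- panel: Wooden painting panel 130 x 160 x 16 mm with ridged green paint, lying loose on the board between fence and jaw; origin at the centre of its underside. The closed jaw does not reach it.
- green_spray: Bystander: green glass pump-spray bottle, 42 mm across, 135 mm tall; origin at its underside.
- clear_spray: Bystander: clear plastic pump-spray bottle, 36 mm across, 120 mm tall; origin at its underside.
- trigger_spray: Bystander: white trigger-spray bottle with a blue head, 68 mm across, 201 mm tall; origin at its underside.
- dropper: Bystander: small round ink bottle with black dropper cap, 40 mm across, 76 mm tall, standing on the board beyond the end of the rule; origin at the centre of its underside.
- medium_jar: Bystander: small lidded jar standing on the holder's board at the wheel end, 44 mm across, 48 mm tall; origin at the centre of its underside.
- brush: Bystander: wide paint brush with a handle, lying on the table beside the holder, 220 mm long; origin at its underside.

How it is judged:
By the outcome, as a careful person would: the job done as asked, in the order asked, and still so for the second after the job is handed in, with the robot touching nothing.
It also fails if it takes over 48 s, if anything falls off the work surface, if the arm or the gripper's body presses on something with over 40 N, if the wrist force passes 120 N, or if a joint passes its speed limit or range.

### The arm

A 6-joint arm with a two-finger parallel gripper is mounted at the origin on the work surface. World frame = base frame: x ahead of the robot, y to its left, z up, the work surface at z = 0. Lengths are in m, angles in rad, forces in N, time in s.
With the tool pointing down it reaches from about 0.15 to 0.775 m from the base axis. Payload 6.1 kg.
Tool frame: the origin (TCP) lies at the centre of the arm's flange, where the gripper is bolted on; the fingertips stand 173 mm ahead of it and the grasp point (between the pads) lies 155 mm ahead of it; z points along the fingers, y is the line along which they close (so a half turn about z gives the same grasp; the last joint's range is limited). The gripper opens to 85 mm and grips with 20 to 120 N. Pads are 22 mm wide; open, the fingers measure 114 mm over their backs; the gripper's body (76 mm by 85 mm) begins 54 mm behind the grasp point. The pads swing forward as they close: fully open they stand 13 mm farther back than shut.
Start: joints at [1.143, 0.126, -0.04, 1.405, 0, 1.571], TCP at [0.218, 0.478, 0.405] pointing down, gripper open.
Joint ranges: [-2.72, 2.72], [-0.95, 1.95], [-1.27, 1.35], [-1.78, 2.02], [-1.46, 1.47], [-3.14, 3.14]. Speed limits (rad/s): [2.39, 2.39, 3.01, 3.14, 3.14, 3.14].

### API

Orientations are given as a unit quaternion [x, y, z, w].
In Python, from station import env gives the robot as it stands.
- The arm moves only by the tool carry_out, never from a script. Its argument "moves" is one flat list of numbers, 4 for each row, row after row: the shift along the tool's x, y, z in mm, then the turn about the tool's z in degrees. A call has 1 to 5 rows; each row shifts and turns the commanded pose from where the row before left it, along the tool's axes as they then stand; what a row does not reach is not made up. A row lasts 1/12 s, in which the tool goes at most 41.7 mm and 7.16 degrees, less where a joint would pass 70% of its speed; a pose out of reach is approached as far as the arm can. A call is refused whole if a number of a shift passes 41.7 or a number of a turn 7.16, either way. A call with a gripper value outside its range is refused whole. "grip" is the closure, from 0 (fully open) to 1 (shut), set as the call begins (left out, the last holds). The fingers move at their own pace and stop on an object; "force" is the grip in N (left out, the last holds). Time passes only in rows, so rows that do not move let the fingers close. It gives the time, the measured TCP pose, the force, the opening and the grip force at its end, in the units of the state.
- env.sense(): the state, without advancing time (a new reading comes with each control period).
- env.snapshot(name): name is "scene" or "top" or "wrist"; returns (picture, depth): 400x640x3 uint8, red, green, blue; 400x640 float32, m along the optical axis (not along the pixel's ray), 0 where there is no reading.
- env.camera_model(name): a dict with "fx", "fy", "cx", "cy" (pixels), "k1" (the pictures are not rectified: a ray, as slopes to the right and down, at radius r is drawn at 1 + k1 r^2 times it, then the intrinsics apply), "rvec" (rotation vector, rad) and "tvec" (3), from world to camera coordinates, as OpenCV has them. Camera axes: x right, y down, z forward; pixel columns grow to the right and rows downward; lengths in m; the calibration is good to about 2 mm. A picture is of the moment at which its call begins: read the wrist's pose just before it. camera_model takes no time and is no camera call; for the wrist camera it gives the pose at the moment of the call.
- env.close_job(): hands the job in; it is judged then, once.
The state is a dict: "t": time; "joint_positions": joint angles; "joint_vel": joint speeds; "tau": joint torques, N m; "tcp_pos": TCP position; "tcp_rot": TCP orientation; "wrist_force": force on the tool from outside, world axes, zero at the start; "torque": the same for the moment, N m; "finger_gap": finger opening in m; "grasp_force": force on a finger pad.
Only numpy, scipy, OpenCV 4.12 (cv2) and the standard library are available. Lean on these libraries where they do the work, as an engineer would, in place of code of your own. Each camera call takes 0.05 s, during which the arm holds its last target. There are 200 camera calls.

## Working session

There is one attempt and no reset: what is moved stays moved. The work goes in short steps, Python scripts to look and compute and a tool call to move; the robot and the scene stay as the last step left them, time stands still between calls to the robot, and variables do not carry over. Pictures are saved under pics/ and viewed, at most 10 in all, crops included, and the job is handed in when it is done.

Besides the shell and the picture viewer there is one more tool, called after ">>>" by a JSON object that holds its "op" and its "data". carry_out: Moves the arm, as the interface text tells. Its arguments: {"type":"object","properties":{"moves":{"type":"array"},"grip":{"type":"number"},"force":{"type":"number"}},"required":["moves"]}

```bash
mkdir -p pics; cat > h.py <<'E'
import numpy as np, cv2
from station import env
def model(n): return env.camera_model(n)
def ray(c,u,v):
    x=(u-c['cx'])/c['fx'];y=(v-c['cy'])/c['fy'];a,b=x,y
    for _ in range(10):
        s=1+c['k1']*(a*a+b*b);a,b=x/s,y/s
    R=cv2.Rodrigues(np.array(c['rvec'],float))[0];t=np.array(c['tvec'],float)
    return -R.T@t, R.T@np.array([a,b,1.]), R, t
def plane(c,u,v,z):
    o,d,_,_=ray(c,u,v);return o+d*(z-o[2])/d[2]
def proj(c,P):
    R=cv2.Rodrigues(np.array(c['rvec'],float))[0];p=R@np.array(P)+np.array(c['tvec'])
    a,b=p[0]/p[2],p[1]/p[2];s=1+c['k1']*(a*a+b*b)
    return c['fx']*a*s+c['cx'],c['fy']*b*s+c['cy']
def dep(c,D,u,v):
    o,d,_,_=ray(c,u,v);return o+d*D[int(v),int(u)]
E
python3 - <<'E'
from h import *
ims=[]
for n in("scene","top"):
    c=model(n);im,d=env.snapshot(n);cv2.imwrite(f"pics/{n}0.png",im[:,:,::-1]);np.savez(f"{n}0.npz",im=im,d=d);print(n,c)
print(env.sense())
E
```

```text
scene {'fx': 453.6109068849293, 'fy': 453.6109068849293, 'cx': 332.6837048967717, 'cy': 197.47970757404488, 'k1': -0.066717235519961, 'rvec': array([ 1.09152412,  2.32054808, -1.10866047]), 'tvec': array([ 0.41576018, -0.21561243,  1.40419467])}
top {'fx': 474.08405405513815, 'fy': 474.08405405513815, 'cx': 323.03922598116344, 'cy': 201.10225547518056, 'k1': -0.08920198995089505, 'rvec': array([ 2.12457634, -2.08982271,  0.22326557]), 'tvec': array([-0.04574399,  0.59872276,  0.89489572])}
{'t': 0.1, 'joint_positions': array([ 1.14300600e+00,  1.26359325e-01, -4.04894495e-02,  1.40537106e+00,
       -8.16001844e-06,  1.57079541e+00]), 'joint_vel': array([-0.00205805, -0.00302621,  0.00219494, -0.00131019, -0.00086512,
        0.00095764]), 'tau': array([-2.99485407e-05, -4.36907208e+01,  3.53604448e+01,  1.37481355e-02,
       -5.46485933e-05,  5.82024882e-06]), 'tcp_pos': array([0.21776235, 0.47759972, 0.40399339]), 'tcp_rot': array([ 2.12267395e-01,  9.77211362e-01, -6.96398689e-04, -1.47095486e-04]), 'wrist_force': array([-0.23473214,  0.18504329, -0.06856654]), 'torque': array([-0.01491177, -0.06251355, -0.04776642]), 'grasp_force': 0.0, 'finger_gap': 0.08550917550248031}
```

View pics/top0.png

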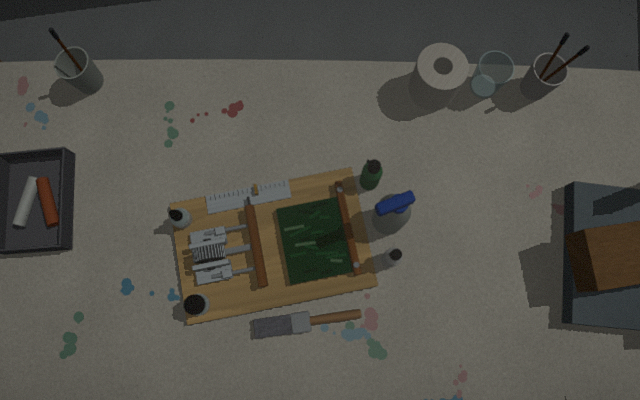

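View pics/scene0.png

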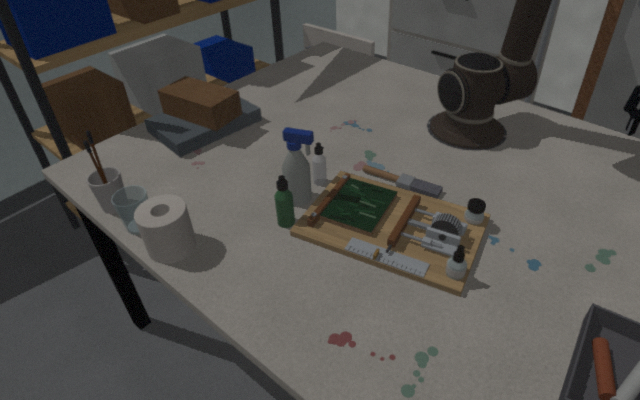

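Top view: wheel at about (209,253), jaw at (257,243), rule at (248,195), mark near (255,189), dropper (178,217), jar (195,304). Next I'll enlarge the rule and wheel and compute the coordinates.

```bash
python3 - <<'E'
from h import *
z=np.load("top0.npz");im,d=z['im'],z['d'];c=model("top")
cr=im[160:330,160:390];cr=np.clip(cr.astype(float)*2.2,0,255).astype(np.uint8)
cv2.imwrite("pics/topc.png",cv2.resize(cr,None,fx=3.45,fy=3.45,interpolation=cv2.INTER_CUBIC)[:,:,::-1])
for n,p in dict(c1=(170,203),c2=(352,168),c3=(376,287),c4=(187,324)).items(): print(n,plane(c,*p,.018).round(4), dep(c,d,*p).round(3))
for p in [(209,253),(210,250),(257,243),(255,189),(178,217),(195,304)]: print(p,dep(c,d,*p).round(4))
E
```

```text
c1 [0.5999 0.2921 0.018 ] [ 0.604  0.298 -0.   ]
c2 [ 0.6835 -0.0969  0.018 ] [ 0.69  -0.098 -0.002]
c3 [ 0.431  -0.1472  0.018 ] [ 0.432 -0.149  0.   ]
c4 [0.3488 0.2372 0.018 ] [0.349 0.238 0.017]
(209, 253) [0.4885 0.1853 0.0801]
(210, 250) [0.4947 0.1844 0.0772]
(257, 243) [0.5142 0.0967 0.0463]
(255, 189) [0.6295 0.1078 0.0347]
(178, 217) [0.56   0.2545 0.0735]
(195, 304) [0.3897 0.2107 0.0644]
```

View pics/topc.png

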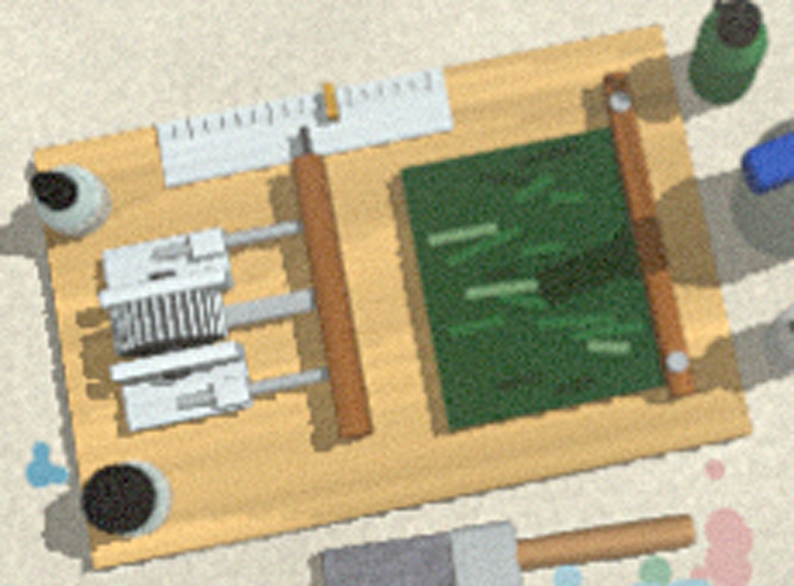

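Top crop: pointer tip at crop (303,132), mark (331,102), wheel (168,318). That puts the holder centre at about (0.516, 0.071), holder +x along (-0.21, 0.978), the wheel top at about (0.489, 0.194) and the gap at about 20 mm. I'll move over the wheel with the fingers shut.

>>> {"op": "carry_out", "data": {"moves": [-35,-13,0,0,-35,-13,0,0,-35,-13,0,0,-35,-13,0,0,-35,-13,0,0], "grip": 1, "force": 20}}

```text
t: 0.52
tcp_pos: [0.3508, 0.3446, 0.4044]
tcp_rot: [0.212, 0.977, -0.0, -0.0]
wrist_force: [0.5, 0.3, 0.8]
finger_gap: 0.0256
grasp_force: 0.0
```

>>> {"op": "carry_out", "data": {"moves": [-35,-13,0,0,-35,-13,0,0,-35,-13,0,0,-35,-13,0,0,-35,-13,0,0]}}

```text
t: 0.93
tcp_pos: [0.4833, 0.2125, 0.4044]
tcp_rot: [0.212, 0.977, -0.0, -0.0]
wrist_force: [-0.1, 0.6, 0.5]
finger_gap: -0.0002
grasp_force: 0.0
```

>>> {"op": "carry_out", "data": {"moves": [0,0,0,-7,0,0,0,-7,0,0,0,-7,0,0,0,-7,0,0,0,-7]}}

```text
t: 1.35
tcp_pos: [0.4824, 0.2139, 0.4042]
tcp_rot: [-0.094, 0.996, -0.0, -0.001]
wrist_force: [0.1, 0.2, 0.6]
finger_gap: 0.0002
grasp_force: 0.0
```

>>> {"op": "carry_out", "data": {"moves": [0,0,20,-1.6,0,0,20,0,0,0,20,0,0,0,0,0]}}

```text
t: 1.68
tcp_pos: [0.4813, 0.2137, 0.3405]
tcp_rot: [-0.105, 0.994, -0.001, -0.003]
wrist_force: [-0.6, -0.2, -1.0]
finger_gap: -0.0004
grasp_force: 0.0
```

```bash
python3 - <<'E'
from h import *
from scipy.spatial.transform import Rotation as R
z=np.load("top0.npz");im,d=z['im'],z['d'];c=model("top")
a=np.array([.21,-.978]);b=np.array([.978,.21])
P=plane(c,160+303/3.45,160+132/3.45,.034);M=plane(c,160+331/3.45,160+102/3.45,.034);print(P,M,(M-P)[:2]@a,(M-P)[:2]@b)
s=env.sense();print(s['t'],s['tcp_pos'],R.from_quat(s['tcp_rot']).as_matrix().round(3).tolist(),s['wrist_force'],s['finger_gap'])
W=np.array([.4895,.1935]);o=s['tcp_pos'][:2]-W;print('off close dir',o@a,'across',o@b)
im,d=env.snapshot("wrist");cv2.imwrite("pics/w1.png",np.clip(im[:,:,::-1]*1.8,0,255).astype(np.uint8));np.savez("w1.npz",im=im,d=d);c=model("wrist");print(c)
for n,p in dict(W=(.4895,.1935,.083),P=P,M=M).items(): print(n,proj(c,p))
E
```

```text
[0.60948139 0.12202849 0.034     ] [0.62849195 0.10583185 0.034     ] 0.01983252927674537 0.015191032937638207
1.6833 [0.48132984 0.21373065 0.34053122] [[-0.978, -0.209, -0.006], [-0.209, 0.978, -0.003], [0.007, -0.001, -1.0]] [-0.60381248 -0.15837787 -1.00555969] -0.00043278599829352297
off close dir -0.021501304884842337 across -0.0037419784267285617
{'fx': 287.92627688477853, 'fy': 287.92627688477853, 'cx': 313.6076180667442, 'cy': 199.93455980269636, 'k1': 0.00017299755868972202, 'rvec': array([-1.85853702, -2.30057362, -0.30707851]), 'tvec': array([-0.10658225, -0.51489399,  0.18349311])}
W (np.float64(289.24498098183807), np.float64(209.39738887365513))
P (np.float64(207.98084596233153), np.float64(285.70164938354196))
M (np.float64(191.38261622350126), np.float64(297.8608171491045))
```

View pics/w1.png

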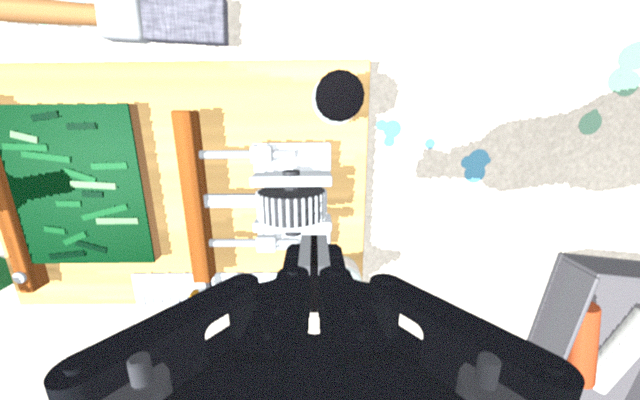

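Wrist view: wheel at about (291,207), which agrees with my estimate at (289,209). The fingertips are shut, to the right of it. Next I align and descend to just above the rim.

>>> {"op": "carry_out", "data": {"moves": [-2,-6,26,0,-2,-6,26,0,0,0,26,0,0,0,0,0,0,0,0,0]}}

```text
t: 2.15
tcp_pos: [0.4886, 0.2032, 0.267]
tcp_rot: [-0.105, 0.994, -0.0, -0.001]
wrist_force: [-0.5, 0.3, 0.5]
finger_gap: 0.0003
grasp_force: 0.0
```

>>> {"op": "carry_out", "data": {"moves": [0,0,2,0,0,0,2,0,0,0,0,0]}}

```text
t: 2.4
tcp_pos: [0.4892, 0.2036, 0.2642]
tcp_rot: [-0.105, 0.994, 0.0, 0.001]
wrist_force: [0.6, 0.4, -1.0]
finger_gap: 0.0001
grasp_force: 0.0
```

>>> {"op": "carry_out", "data": {"moves": [0,0,3,0,0,0,3,0,0,0,0,0]}}

```text
t: 2.65
tcp_pos: [0.4886, 0.2033, 0.2564]
tcp_rot: [-0.105, 0.994, -0.0, -0.0]
wrist_force: [-0.5, 0.2, 0.0]
finger_gap: 0.0
grasp_force: 0.0
```

>>> {"op": "carry_out", "data": {"moves": [0,0,2,0,0,0,0,0,0,0,0,0]}}

```text
t: 2.9
tcp_pos: [0.4887, 0.2033, 0.255]
tcp_rot: [-0.105, 0.994, 0.0, 0.0]
wrist_force: [-1.4, -0.4, 3.5]
finger_gap: -0.0
grasp_force: 1.9
```

>>> {"op": "carry_out", "data": {"moves": [0,0,1,0,0,0,0,0,0,0,0,0]}}

```text
t: 3.15
tcp_pos: [0.4887, 0.2033, 0.2539]
tcp_rot: [-0.105, 0.994, 0.0, 0.0]
wrist_force: [-1.7, 0.8, 4.6]
finger_gap: -0.0001
grasp_force: 2.5
```

Contact at about 4.6 N. First stroke, 20 mm.

>>> {"op": "carry_out", "data": {"moves": [0,-5,0,0,0,-5,0,0,0,-5,0,0,0,-5,0,0,0,0,0,0]}}

```text
t: 3.57
tcp_pos: [0.4932, 0.1832, 0.2539]
tcp_rot: [-0.105, 0.994, -0.0, 0.0]
wrist_force: [-0.8, -2.5, 4.8]
finger_gap: -0.0001
grasp_force: 2.3
```

```bash
cat > look.py <<'E'
from h import *
import sys
t=sys.argv[1]
for n in("top","scene"):
    c=model(n);im,d=env.snapshot(n)
    if n=="top": u,v,w,h,k=(225,165,60,55,7)
    else: u,v,w,h,k=(340,215,100,70,7)
    cr=np.clip(im[v:v+h,u:u+w].astype(float)*2.2,0,255).astype(np.uint8)
    cr=cv2.resize(cr,None,fx=k,fy=k,interpolation=cv2.INTER_CUBIC)[:,:,::-1]
    globals()[n]=cr
H=max(top.shape[0],scene.shape[0]);f=lambda x:cv2.copyMakeBorder(x,0,H-x.shape[0],0,0,0)
o=cv2.hstack([f(top),f(scene)]);k=min(1,800/o.shape[1]);cv2.imwrite(f"pics/l{t}.png",cv2.resize(o,None,fx=k,fy=k));print(k)
s=env.sense();print(s['t'],s['tcp_pos'],s['wrist_force'])
E
python3 look.py 1
```

```text
Traceback (most recent call last):
  File "look.py", line 12, in <module>
    o=cv2.hstack([f(top),f(scene)]);k=min(1,800/o.shape[1]);cv2.imwrite(f"pics/l{t}.png",cv2.resize(o,None,fx=k,fy=k));print(k)
      ^^^^^^^^^^
AttributeError: module 'cv2' has no attribute 'hstack'
```

```bash
sed -i 's/cv2.hstack/cv2.hconcat/' look.py; python3 look.py 1
```

```text
0.7142857142857143
3.7667 [0.49307781 0.18371289 0.25381587] [-0.70224611 -2.44411832  5.20890501]
```

View pics/l1.png

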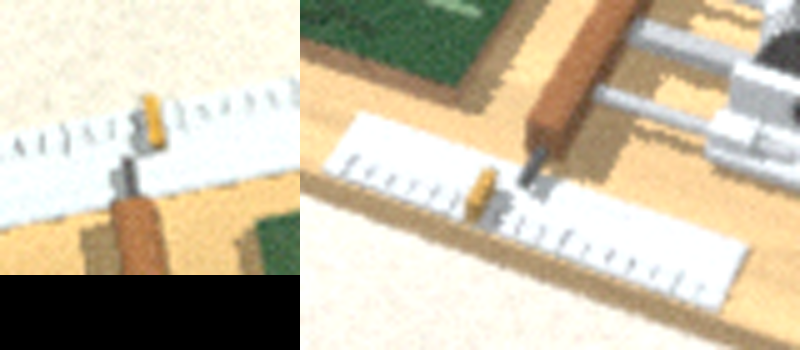

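The pointer in the top half is at crop (126,165) and the mark at (153,122). The jaw moved about 5 mm for 20 mm of rim, so there was no slip. I'll make two more strokes the same way.

>>> {"op": "carry_out", "data": {"moves": [0,0,-10,0,0,10,0,0,0,10,0,0,0,0,8,0,0,0,2,0]}}

```text
t: 4.18
tcp_pos: [0.4887, 0.2045, 0.2529]
tcp_rot: [-0.106, 0.994, 0.0, 0.0]
wrist_force: [1.2, 2.7, 5.7]
finger_gap: 0.0001
grasp_force: 3.1
```

>>> {"op": "carry_out", "data": {"moves": [0,0,0,0,0,-5,0,0,0,-5,0,0,0,-5,0,0,0,-5,0,0]}}

```text
t: 4.6
tcp_pos: [0.4933, 0.1837, 0.254]
tcp_rot: [-0.105, 0.994, 0.0, 0.001]
wrist_force: [1.3, 1.0, 3.6]
finger_gap: 0.0002
grasp_force: 2.0
```

>>> {"op": "carry_out", "data": {"moves": [0,0,0,0,0,0,-10,0,0,10,0,0,0,10,0,0,0,0,0,0]}}

```text
t: 5.02
tcp_pos: [0.4882, 0.205, 0.2634]
tcp_rot: [-0.106, 0.994, 0.0, -0.0]
wrist_force: [-0.5, -0.0, -0.8]
finger_gap: -0.0001
grasp_force: 0.0
```

>>> {"op": "carry_out", "data": {"moves": [0,0,8,0,0,0,2,0,0,0,0,0]}}

```text
t: 5.27
tcp_pos: [0.4889, 0.2038, 0.2534]
tcp_rot: [-0.106, 0.994, 0.0, 0.0]
wrist_force: [0.7, 2.9, 5.7]
finger_gap: 0.0001
grasp_force: 3.0
```

>>> {"op": "carry_out", "data": {"moves": [0,-5,0,0,0,-5,0,0,0,-5,0,0,0,-5,0,0,0,0,0,0]}}

```text
t: 5.68
tcp_pos: [0.4932, 0.183, 0.2539]
tcp_rot: [-0.105, 0.994, -0.0, 0.0]
wrist_force: [0.6, -1.7, 3.4]
finger_gap: 0.0003
grasp_force: 2.3
```

>>> {"op": "carry_out", "data": {"moves": [0,0,-10,0,0,10,0,0,0,10,0,0,0,0,0,0]}}

```text
t: 6.02
tcp_pos: [0.4883, 0.205, 0.2635]
tcp_rot: [-0.106, 0.994, 0.0, -0.0]
wrist_force: [-0.3, 0.6, -0.6]
finger_gap: -0.0003
grasp_force: 0.0
```

```bash
python3 look.py 2
cat > meas.py <<'E'
from h import *
a=np.array([.21,-.978]);b=np.array([.978,.21])
c=model("top");H0=np.array([.5158,.0713]);
for i in range(3):
    im,d=env.snapshot("top");im=im.astype(float)
    if i==0: acc=im
    else: acc+=im
im=acc/3
# resample onto holder plane z=.034: rows = across (b), cols = along a; 0.5 mm grid around mark
M=np.array([.62849,.10583])
A=np.arange(-22,8.1,.5)
def line(bo):
    q=[proj(c,(*(M+a*x/1e3+b*bo/1e3),.034)) for x in A]
    m=np.array(q,np.float32);return cv2.remap(im.astype(np.float32),m[:,0].reshape(1,-1),m[:,1].reshape(1,-1),cv2.INTER_CUBIC)[0]
for bo in range(-24,8,2):
    L=line(bo);g=L.mean(1);sat=L[:,0]-L[:,2]
    w=np.clip(np.median(g)-15-g,0,None);s=np.clip(sat-np.median(sat)-15,0,None)
    print(bo,'dark',round((w*A).sum()/max(w.sum(),1e-9),2),int(w.sum()),A[g.argmin()],'brass',round((s*A).sum()/max(s.sum(),1e-9),2),int(s.sum()))
E
python3 meas.py
```

```text
0.7142857142857143
6.1167 [0.48831353 0.20415575 0.26327472] [-0.43121885  0.25943672 -0.51025801]
-24 dark -6.59 727 -4.5 brass 0.0 0
-22 dark -6.43 683 -4.5 brass 0.0 0
-20 dark -6.61 578 -4.5 brass 0.0 0
-18 dark -6.77 601 -4.5 brass 0.0 0
-16 dark -6.71 648 -4.5 brass 0.0 0
-14 dark -5.52 592 -5.0 brass 0.0 0
-12 dark -4.94 580 -4.5 brass 0.0 0
-10 dark -3.04 529 -2.0 brass 0.03 45
-8 dark -1.74 284 0.0 brass -0.8 357
-6 dark -0.19 20 0.0 brass -1.09 613
-4 dark -10.5 0 -10.5 brass -1.16 638
-2 dark -4.85 48 -8.0 brass -0.96 595
0 dark -4.25 228 -8.0 brass -0.87 540
2 dark -4.26 342 -7.5 brass -0.95 565
4 dark -4.88 224 -9.0 brass -0.98 541
6 dark -4.57 256 -9.0 brass -1.0 573
```

View pics/l2.png

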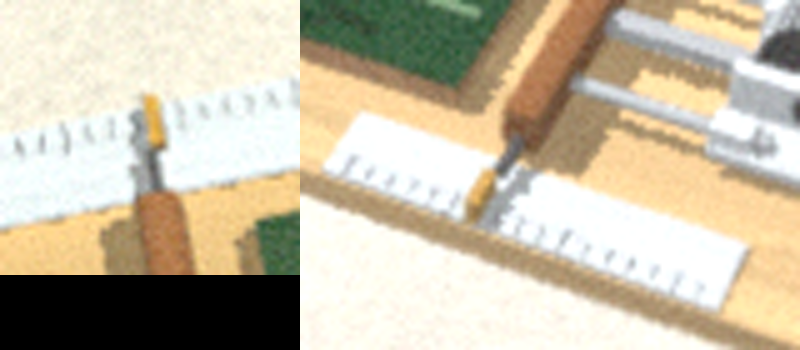

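The pointer now stands close to the mark: top crop (154,165), with the mark's centre line extended to about (160,165). I'll rectify both views onto the plane of the tops to measure the rest.

```bash
cat > rect.py <<'E'
from h import *
import sys
a=np.array([.21,-.978]);b=np.array([.978,.21]);M=np.array([.62849,.10583])
A=np.arange(-20,15,.25);B=np.arange(14,-30,-.25);o=[]
for n in("top","scene"):
    c=model(n);im=np.mean([env.snapshot(n)[0].astype(np.float32) for _ in range(4)],0)
    q=np.array([[proj(c,(*(M+a*x/1e3+b*y/1e3),.033)) for x in A] for y in B],np.float32)
    r=cv2.remap(im,q[...,0],q[...,1],cv2.INTER_CUBIC);o.append(np.clip(r*2,0,255))
    print(n)
    for y in (4,2,0,-2,-4,-13,-14,-15,-16,-17,-18,-19):
        L=cv2.GaussianBlur(r,(1,9),0)[int((14-y)*4)]
        print(y,' '.join(f"{int(L[j].mean())}/{int(L[j,0]-L[j,2])}" for j in range(32,120,4)))
cv2.imwrite(f"pics/r{sys.argv[1]}.png",cv2.resize(np.hstack(o),(790,496)).astype(np.uint8)[:,:,::-1])
E
python3 rect.py 1
```

```text
top
4 104/-4 89/-2 74/0 66/-1 67/-2 70/-1 74/2 75/16 74/32 73/51 72/63 72/67 72/63 77/48 85/29 97/9 108/-1 117/-6 118/-8 114/-6 110/-4 106/-2
2 109/-3 103/-3 87/-3 71/-2 63/-1 67/-2 72/2 73/13 73/30 74/50 74/63 70/69 69/65 74/49 83/29 96/8 107/-1 115/-8 116/-7 113/-5 109/-4 105/-2
0 105/-3 99/-4 84/-3 68/-2 62/-2 68/-5 72/0 73/7 73/27 73/50 72/67 70/70 69/62 71/48 79/30 91/11 102/0 111/-7 113/-6 112/-5 108/-4 102/-3
-2 90/-2 80/-2 73/-2 68/-2 68/-4 72/-4 75/2 75/14 76/36 77/57 75/71 72/69 71/61 71/51 77/33 85/16 97/0 107/-6 112/-6 111/-6 106/-5 101/-4
-4 81/-1 71/-1 72/-1 73/-2 74/-4 75/-1 78/4 79/18 80/44 79/66 77/75 75/69 74/63 74/54 79/35 86/16 98/-1 108/-6 115/-8 115/-7 112/-4 108/-3
-13 106/-3 99/-3 88/-2 80/-1 68/0 61/0 52/0 47/0 51/0 62/-1 79/-1 95/-2 107/-2 111/-2 112/-2 115/-3 118/-4 119/-4 116/-4 116/-3 116/-3 116/-4
-14 98/-3 96/-3 87/-2 79/-1 68/0 61/0 52/0 47/0 51/0 63/-1 83/-3 101/-3 114/-4 118/-4 117/-4 118/-4 118/-4 118/-4 116/-4 116/-4 117/-4 116/-4
-15 87/-2 87/-3 83/-3 76/-1 69/0 62/0 53/1 48/1 51/0 62/0 81/-2 99/-4 115/-5 118/-5 119/-4 118/-4 117/-4 117/-4 116/-4 
[... 1541 characters left out ...]
0 109/17 109/15 110/15
-15 96/23 92/22 77/16 59/9 47/2 45/0 49/0 53/1 58/5 73/15 89/25 101/29 105/28 105/25 105/27 103/30 104/32 104/32 105/30 105/27 105/26 105/26
-16 91/31 86/29 73/21 58/12 47/4 44/0 48/0 54/2 60/8 72/17 87/28 96/34 101/35 101/35 101/36 100/39 100/39 101/38 101/36 101/35 101/35 101/35
-17 85/35 80/31 69/23 56/12 47/5 45/0 47/0 53/3 61/10 72/19 86/30 94/37 98/40 99/41 98/41 98/42 99/41 99/40 99/40 99/40 98/41 98/41
-18 77/34 74/29 64/21 52/11 45/4 45/1 47/0 51/3 60/11 72/21 87/32 94/40 96/43 97/44 97/43 97/43 97/43 98/43 97/43 97/43 98/42 98/42
-19 70/30 67/27 59/20 49/11 43/4 44/1 48/1 51/3 59/11 73/22 86/33 95/41 96/43 96/44 96/44 96/44 96/44 97/44 97/44 97/43 98/43 97/43
```

View pics/r1.png

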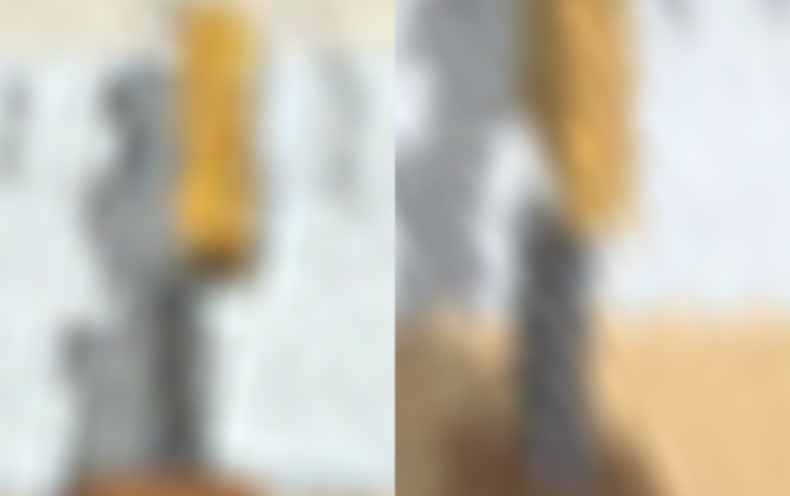

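Top view: mark centre at 218, pointer centre at 181 (11.3 px/mm). The scene view shows a similar offset, so about 3.5 mm remains, or 13 mm of rim at the observed 5.4 mm per stroke.

>>> {"op": "carry_out", "data": {"moves": [0,0,8,0,0,0,2,0,0,0,0,0]}}

```text
t: 6.92
tcp_pos: [0.4892, 0.2034, 0.2537]
tcp_rot: [-0.105, 0.994, 0.0, 0.001]
wrist_force: [0.6, 0.7, 5.7]
finger_gap: 0.0001
grasp_force: 2.8
```

>>> {"op": "carry_out", "data": {"moves": [0,-5,0,0,0,-5,0,0,0,-3,0,0,0,0,0,0]}}

```text
t: 7.25
tcp_pos: [0.492, 0.1903, 0.2544]
tcp_rot: [-0.105, 0.994, 0.0, 0.001]
wrist_force: [1.4, -1.4, 5.1]
finger_gap: 0.0002
grasp_force: 2.5
```

>>> {"op": "carry_out", "data": {"moves": [0,0,-10,0,0,0,-20,0,0,0,0,0]}}

```text
t: 7.5
tcp_pos: [0.4919, 0.1909, 0.2867]
tcp_rot: [-0.105, 0.994, 0.0, 0.001]
wrist_force: [1.2, 1.4, -0.2]
finger_gap: 0.0001
grasp_force: 0.0
```

```bash
python3 rect.py 2 | egrep '^(top|scene|0|-4|-13|-16) ?'
```

```text
top
0 108/-3 100/-2 85/-1 70/-1 63/-2 68/-5 72/0 73/9 73/29 74/51 74/67 72/71 71/63 73/49 79/31 91/11 103/-1 112/-8 115/-6 113/-5 108/-4 102/-3
-4 82/-1 72/0 72/-2 74/-3 74/-5 76/-2 78/4 80/20 81/44 80/65 78/75 75/71 73/64 75/54 80/35 87/17 99/0 110/-4 117/-6 116/-6 113/-4 109/-3
-13 109/-4 104/-3 102/-2 103/-2 102/-1 99/-2 90/-2 80/-2 66/0 54/0 48/1 49/0 60/-1 74/-1 91/-2 108/-4 118/-4 123/-4 120/-3 119/-3 119/-4 118/-5
-16 101/-3 91/-2 86/-1 85/-1 87/-1 88/-2 83/-1 74/-1 64/0 57/0 49/2 45/2 54/1 70/0 93/-2 110/-3 122/-4 121/-4 117/-4 116/-3 116/-3 116/-3
scene
0 79/-3 85/-3 93/-2 100/-1 97/2 84/13 71/25 67/42 74/54 81/59 81/59 81/51 88/39 98/25 109/8 115/0 119/-6 120/-7 120/-6 120/-6 120/-5 120/-5
-4 76/-2 78/-2 83/-3 88/-3 87/0 82/3 74/13 70/29 72/45 75/55 76/54 80/46 86/36 97/23 109/9 115/0 118/-5 118/-6 118/-6 118/-6 118/-6 119/-6
-13 75/5 81/9 85/12 89/12 96/9 94/6 77/3 58/2 46/0 44/-1 49/-2 58/-2 70/0 89/1 103/4 112/7 112/10 112/11 113/10 113/7 114/5 114/6
-16 73/26 80/32 85/35 84/33 79/28 71/20 59/11 48/4 45/1 47/0 49/0 53/3 63/11 77/21 90/31 96/37 99/38 100/38 100/35 100/33 100/35 101/35
```

View pics/r2.png

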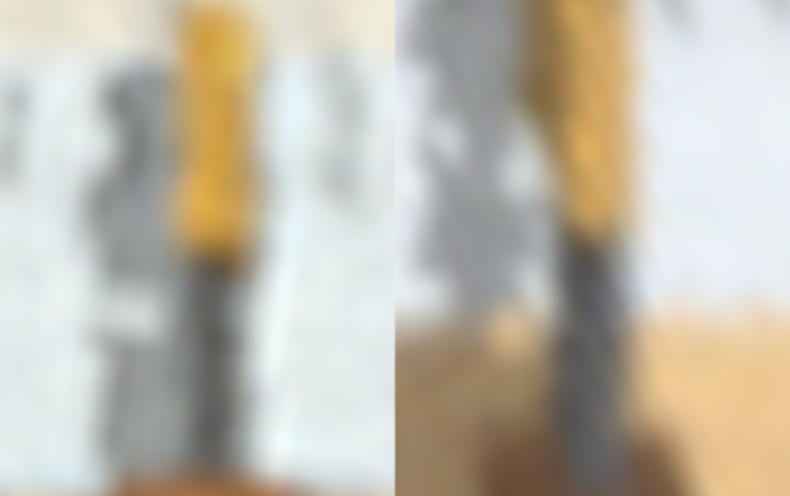

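The pointer is now in line with the mark: 215 against 218 in the top view and 593 against 600 in the scene view, about 0.5 mm. I'll raise the hand clear.

>>> {"op": "carry_out", "data": {"moves": [0,0,-30,0,0,0,-30,0,0,0,-30,0,0,0,-20,0,0,0,0,0]}}

```text
t: 8.32
tcp_pos: [0.492, 0.1908, 0.3981]
tcp_rot: [-0.105, 0.994, 0.001, 0.003]
wrist_force: [0.3, 0.2, -0.4]
finger_gap: 0.0001
grasp_force: 0.0
```

```bash
python3 -c "
from station import env
print(env.close_job())"
```

```text
the job is handed in; nothing more can be done
None
```

I rolled the wheel in four gentle strokes (at most about 6 N read at the wrist), leaving the pointer about 0.5 mm from the mark's centre line by the camera views; the hand is clear and the job was handed in at about 8 s, but no verdict came back.

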